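# Push a tube rack home on a rack code reader and start the read

### The arm

A 6-joint arm with a two-finger parallel gripper is mounted at the origin on the work surface. World frame = base frame: x ahead of the robot, y to its left, z up, the work surface at z = 0. Lengths are in m, angles in degrees, forces in N, time in s.
With the tool pointing down it reaches from about 0.3 to 0.75 m from the base axis. Payload 8.5 kg.
Tool frame: the origin (TCP) lies midway between the tips of the shut fingers; the grasp point (between the pads) lies 19 mm behind it (env.tcp_to_grasp is the z of the grasp point in the tool frame, in m); z points along the fingers, y is the line along which they close (so a half turn about z gives the same grasp; the last joint's range is limited). The gripper opens to 85 mm and grips with 20 to 120 N. Pads are 22 mm wide; open, the fingers measure 114 mm over their backs; the gripper's body (76 mm by 85 mm) begins 54 mm behind the grasp point. The pads swing forward as they close: fully open they stand 13 mm farther back than shut.
Start: joints at [62.607, 21.807, 74.336, -0, 83.858, -12.336], TCP at [0.143, 0.531, 0.231] pointing down, gripper open.
Joint ranges: [-178.18, 178.18], [-50.72, 133.34], [12.68, 142.11], [-81.47, 261.47], [9.98, 163.14], [-165.26, 165.26]. Speed limits (degrees/s): [136.94, 136.94, 180, 180, 180, 180].

### API

Orientations are given as a 3x3 rotation matrix whose columns are the frame's x, y, z axes.
In Python, from rig import env, imaging, job, models gives the robot as it stands. The module is installed in compiled form; this text tells all that it offers.
- The arm moves only by the tool jog_arm, never from a script. Its argument "plan" is text: rows parted by semicolons, each of 7 numbers parted by spaces: the turn, a rotation vector about the tool's x, y, z in degrees, then the shift along the tool's x, y, z in cm, then the closure in counts, from 0 (fully open) to 255 (shut). In form: rx ry rz x y z claw; .... A call has 1 to 10 rows; each row shifts and turns the commanded pose from where the row before left it, along the tool's axes as they then stand; what a row does not reach is not made up. A row lasts 1/12 s, in which the tool goes at most 41.7 mm and 7.16 degrees, less where a joint would pass 70% of its speed; a pose out of reach is approached as far as the arm can. A call with a gripper value outside its range is refused whole. The fingers move at their own pace and stop on an object; "grip_force" is the grip in N (left out, the last holds). Time passes only in rows, so rows that do not move let the fingers close. It gives the time, the measured TCP pose, the force, the opening and the grip force at its end, in the units of the state.
- env.observe(): the state, without advancing time (a new reading comes with each control period).
- imaging.get_image(name): name is "scene" or "top" or "wrist"; returns a dict with "pixels" (420x560x3 uint8, red, green, blue), "depth" (420x560 float32, m along the optical axis (not along the pixel's ray), 0 where there is no reading), "fov_y" (degrees; the focal length in pixels is half the picture's height over the tangent of half this angle, whatever the lens; pixels are square), "cx", "cy" (the principal point, pixels), "world_from_camera" (4x4, takes a point from camera to world coordinates). Camera axes: x right, y down, z forward; pixel columns grow to the right and rows downward; lengths in m; the calibration is good to about 2 mm. A picture is of the moment at which its call begins.
- job.close_job(): hands the job in; it is judged then, once.
Trained networks look in the newest picture that a camera, given by its name, has taken for a name from the list of things; names that differ only in an ending like _2 or _b are one class to them, and where a whole thing is asked for, a point or a joint stands for the part that bears it (a point fixed in the world has none). Each returns a list of dicts, best first, with "confidence" (0 to 1); they miss things now and then, are a little off and sometimes report something else, mostly with a low value. They report only what shows in the picture. A call takes as long as a camera call. They do not tell look-alikes from the thing itself.
- models.outline_of(camera, query): "region" (420x560 bool, what is visible of it) and "bbox" ([centre column, centre row, width, height] in pixels, round what is visible of it).
- models.tip_of(camera, query): "at" ([column, row] in pixels: a listed point, or the origin of a listed thing).
The state is a dict: "time_s": time; "q": joint angles; "qvel": joint speeds; "joint_efforts": joint torques, N m; "position": TCP position; "tool_rot": TCP orientation; "ft_force": force on the tool from outside, world axes, zero at the start; "wrist_torque": the same for the moment, N m; "grip_width": finger opening in m; "gripper_force": force on a finger pad.
Only numpy, scipy, OpenCV 4.12 (cv2) and the standard library are available. Lean on these libraries where they do the work, as an engineer would, in place of code of your own. Each camera call takes 0.05 s, during which the arm holds its last target. There are 200 camera calls.

### The job

The full tube rack has been set down askew on the code reader. Keep it flat on the deck and push it with the fingers until it bears squarely on both locating pins, pressing near each pin and then midway between them and holding it there a moment, then slide it along the pins fully home against the end stop and press and hold it there too; press lightly, do not ram it. With no gap left at any of the three, press the read key, and leave everything else on the bench and the reader as it is.

Things in the scene. Friction and masses are not known exactly. Their poses are not given: they have to be found in the camera images.
- reader: Rack code reader, fixed to the bench: white case 220 mm (x) by 300 mm (y), flat metal deck 75 mm above the bench, dark glass let in flush. Origin: centre of its underside; z up, +x to the rear side with the two pins, +y to the end with the stop and key. When the rack is home its origin is at (20, 30, 75) mm in this frame, axes parallel.
- rack: Full tube rack on the deck: white, many small grey caps, 85.5 mm (x) by 127.8 mm (y), 45 mm high; sides stand out 1.5 mm over the lowest 10 mm. Loose, 0.17-0.34 kg, slides with under 1.5 N (more if pressed down); too wide to grip. Press it home with about 5-8 N, never over 15 N. Origin: centre of its underside, z up. Starts 10-35 mm short of the pins and of the stop, turned up to 0.16 rad from the reader.
- pin_a: First locating pin, a fixed steel dowel 8 mm in diameter, standing 14 mm above the deck at (66.75, -20) mm in the reader's frame. Origin: on its axis at the deck. The rack's long +x side goes against the -x side of both pins. The rack can stick under the finger and hang cocked on one pin by a fraction of a degree: easing off, pressing near each pin in turn and then midway squares it.
- pin_b: Second locating pin, same as the first, at (66.75, 50) mm in the reader's frame. Origin: on its axis at the deck.
- end_stop: End stop, a fixed aluminium block 34 mm (x) by 12 mm (y), 16 mm high, at (20, 99.9) mm in the reader's frame. Origin: centre of its foot at the deck. The rack's short +y end goes against its -y face.
- read_key (a joint): The read key, a spring push key: 0 up, 0.005 m fully down, pressed straight down; 4 N takes it fully down. It springs back. The read starts at 0.0035 m.
- read_key_top (a point): Centre of the top of the read key, a white round key 24 mm across on a grey base at the front of the deck's +y end, at (-55, 123) mm in the reader's frame, 21 mm above the deck (its base, 40 mm across, 12 mm).
- spare_tube: Spare small capped tube, 12 mm (cap 14 mm) by 44 mm high, standing on the reader's deck near the rear corner at the -y end. Not to be disturbed. Origin: centre of its underside.
- sample_tube: Capped sample tube, 16 mm (cap 18 mm) by 92 mm high, standing on the bench beside the reader. Not to be disturbed. Origin: centre of its underside.
- marker: Marker pen, 132 mm long along its x, 19 mm high, lying on the bench. Not to be disturbed. Origin: middle, underside.
- mouse: Computer mouse, 105 x 60 x 32 mm, on the bench. Not to be disturbed. Origin: centre of its underside.
- label_roll: Roll of labels, 64 mm in diameter, 30 mm high, flat on the bench. Not to be disturbed. Origin: centre of its underside.
- empty_rack: An empty rack of the same footprint as the full one, 36 mm high, no caps, on the bench. Not to be disturbed. Origin: centre of its underside.
There are look-alikes about, which are no part of the job. Leave any green or purple look-alike of the rack alone.

How it is judged:
By the outcome, as a careful person would: the job done as asked, in the order asked, and still so for the second after the job is handed in, with the robot touching nothing.
It also fails if it takes over 72 s, if anything falls off the work surface, if the arm or the gripper's body presses on something with over 40 N, if the wrist force passes 120 N, or if a joint passes its speed limit or range.

## Working session

There is one attempt and no reset: what is moved stays moved. The work goes in short steps, Python scripts to look and compute and a tool call to move; the robot and the scene stay as the last step left them, time stands still between calls to the robot, and variables do not carry over. Pictures are saved under pics/ and viewed, at most 10 in all, crops included, and the job is handed in when it is done.

Besides the shell and the picture viewer there is one more tool, called after "Emit:" by a JSON object that holds its "method" and its "body". jog_arm: Moves the arm, as the interface text tells. Its arguments: {"type":"object","properties":{"plan":{"type":"string"},"grip_force":{"type":"number"}},"required":["plan"]}

```bash
mkdir -p pics; cat > h.py <<'E'
import numpy as np, cv2
from rig import env, imaging, job, models
def cloud(im):
    d=im["depth"]; f=210/np.tan(np.radians(im["fov_y"])/2)
    v,u=np.mgrid[0:420,0:560]
    p=np.stack([(u-im["cx"])/f*d,(v-im["cy"])/f*d,d],-1)
    T=im["world_from_camera"]
    return p@T[:3,:3].T+T[:3,3]
def proj(im,P):
    f=210/np.tan(np.radians(im["fov_y"])/2)
    T=np.linalg.inv(im["world_from_camera"]); p=T[:3,:3]@P+T[:3,3]
    return p[0]/p[2]*f+im["cx"],p[1]/p[2]*f+im["cy"]
def save(im,n): cv2.imwrite("pics/"+n,cv2.cvtColor(im["pixels"],cv2.COLOR_RGB2BGR))
E
python3 - <<'E'
from h import *
s=env.observe(); print(s)
for c in ["top","scene"]:
    im=imaging.get_image(c); save(im,c+"0.png"); P=cloud(im)
    print(c,im["world_from_camera"][:3,3],im["fov_y"])
    for q in ["reader","rack","pin_a","end_stop","read_key_top","spare_tube","sample_tube","empty_rack"]:
        for r in models.tip_of(c,q)[:3]:
            u,v=np.round(r["at"]).astype(int); 
            print(c,q,round(r["confidence"],2),u,v,P[min(v,419),min(u,559)].round(4))
E
```

```text
{'time_s': 0.0, 'q': array([ 6.26071047e+01,  2.18421390e+01,  7.43854697e+01, -8.91361949e-04,
        8.38585060e+01, -1.23336188e+01]), 'qvel': array([ 0.04721852, -0.01882552,  0.00920084, -0.02194985, -0.11705192,
        0.03344284]), 'joint_efforts': array([-3.50773671e-04, -4.48459375e+01, -2.31271988e+01, -1.68237348e-04,
        4.78648013e-03, -1.70756550e-05]), 'position': array([0.14274574, 0.53084439, 0.2306968 ]), 'tool_rot': array([[-9.65657875e-01,  2.59816106e-01, -6.77774553e-04],
       [ 2.59816810e-01,  9.65656992e-01, -1.34157595e-03],
       [ 3.05934698e-04, -1.47160060e-03, -9.99998870e-01]]), 'ft_force': array([ 0.69269052,  0.68642255, -0.69081414]), 'wrist_torque': array([-0.01685591, -0.028439  ,  0.04534408]), 'gripper_force': 0.0, 'grip_width': 0.08585125315223055}
top [0.31644639 0.01152109 1.22079341] 56.01064825386676
top reader 0.65 282 202 [ 0.533  -0.0136  0.1115]
top rack 0.94 185 211 [0.5129 0.2758 0.0449]
top rack 0.89 336 283 [ 0.3067 -0.1767  0.0482]
top rack 0.66 204 282 [0.3043 0.2077 0.0518]
top end_stop 0.44 254 195 [0.5561 0.068  0.0916
[... 292 characters left out ...]
74 226 [0.5894 0.0397 0.0777]
scene rack 0.94 281 211 [0.5616 0.0333 0.1204]
scene rack 0.67 310 181 [ 0.3192 -0.154   0.0198]
scene rack 0.63 380 245 [0.3425 0.2427 0.0471]
scene pin_a 0.56 338 249 [0.4404 0.1712 0.0172]
scene pin_a 0.41 268 226 [0.6082 0.0363 0.0839]
scene end_stop 0.58 289 228 [0.5626 0.081  0.0904]
scene end_stop 0.52 328 346 [0.658  0.4122 0.0158]
scene read_key_top 0.59 312 218 [0.4827 0.0839 0.0957]
scene spare_tube 0.61 224 201 [ 0.6731 -0.1314  0.0876]
scene sample_tube 0.44 336 249 [0.4357 0.1578 0.0023]
scene sample_tube 0.36 313 216 [0.4758 0.0792 0.097 ]
scene sample_tube 0.23 282 210 [0.5562 0.0302 0.1196]
scene empty_rack 0.91 230 189 [ 0.604  -0.2398  0.036 ]
```

```bash
python3 - <<'E'
import cv2
a=cv2.imread("pics/top0.png");b=cv2.imread("pics/scene0.png")
a=cv2.resize(a[120:330,140:420],(800,600),interpolation=cv2.INTER_CUBIC);cv2.imwrite("pics/t1.png",a)
b=cv2.resize(b[120:330,150:430],(800,600),interpolation=cv2.INTER_CUBIC);cv2.imwrite("pics/s1.png",b)
E
```

```text
(no output)
```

View pics/t1.png

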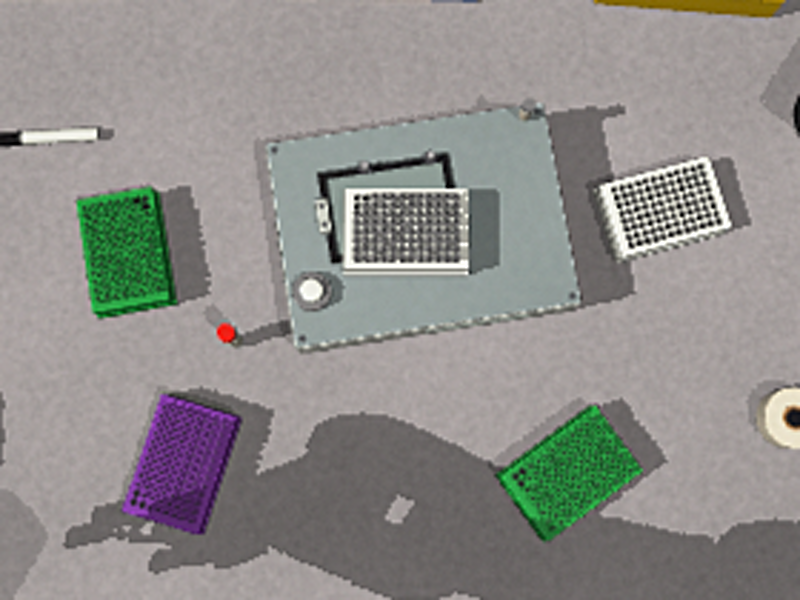

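View pics/s1.png

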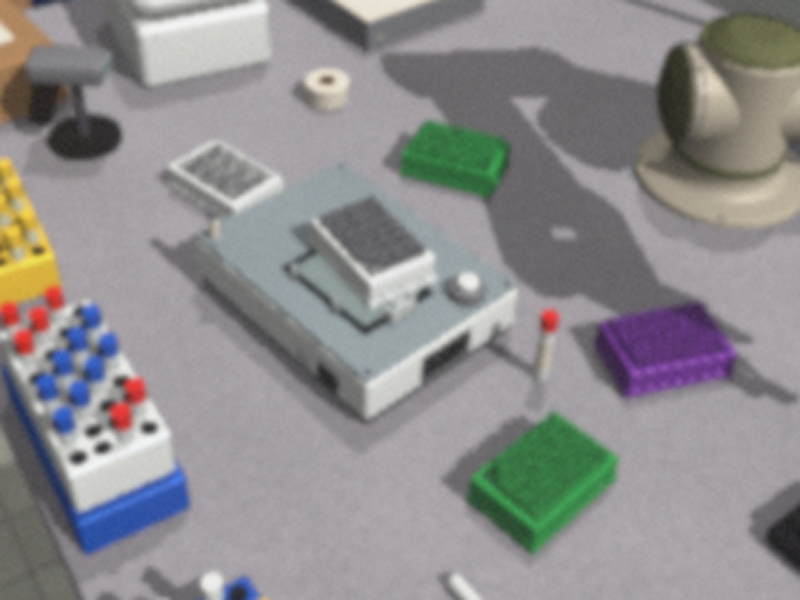

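The views show the reader (crop ~(425,225)) turned about +8°. The white capped rack is on it at about (405,230), the pins at (365,168) and (430,157), the end stop at (322,215), the key at (312,290) and the spare tube at (530,110). I'll measure from the depth images.

```bash
cat >> h.py <<'E'
def rect(P,m):
    (c,s,a)=cv2.minAreaRect(P[m][:,:2].astype(np.float32)*1000)
    if s[0]>s[1]: s=(s[1],s[0]); a-=90   # width along x(local)
    a=(a+90)%180-90
    return np.array(c)/1000,np.array(s),a
def comp(m,seed):
    m=cv2.morphologyEx(m.astype(np.uint8),cv2.MORPH_OPEN,np.ones((3,3)))
    n,l=cv2.connectedComponents(m); 
    return l==l[seed[1],seed[0]]
def box(P,m,lo=1,hi=99):
    pass
E
python3 - <<'E'
from h import *
for c in ["top","scene"]:
    im=imaging.get_image(c); P=cloud(im)
    near=(abs(P[...,0]-.54)<.2)&(abs(P[...,1]+.02)<.22)
    m=near&(P[...,2]>.068)&(P[...,2]<.083)
    print(c,"deck",m.sum(),rect(P,m), np.median(P[m][:,2]))
    m=near&(P[...,2]>.106)&(P[...,2]<.135)&(np.hypot(P[...,0]-.567,P[...,1]+.01)<.1)
    m=cv2.morphologyEx(m.astype(np.uint8),cv2.MORPH_OPEN,np.ones((3,3)))>0
    print("rack top",m.sum(),rect(P,m),np.median(P[m][:,2]))
    m=near&(P[...,2]>.09)&(P[...,2]<.102)&(np.hypot(P[...,0]-.475,P[...,1]-.08)<.025)
    print("key",m.sum(),np.median(P[m],0))
E
```

```text
top deck 5622 (array([ 0.54924158, -0.00206445]), array([219.01127625, 354.63504028]), 10.058647155761719) 0.07584624749137148
rack top 1192 (array([ 0.5406524 , -0.01381889]), array([ 80.41082001, 121.26055908]), 1.1358511447906494) 0.11749191724315111
key 59 [0.47830272 0.08045774 0.09547771]
scene deck 3272 (array([0.54591382, 0.00873735]), array([222.06634521, 371.07794189]), 10.204565048217773) 0.07625812971606166
rack top 739 (array([ 0.54085516, -0.01055855]), array([ 81.09448242, 127.60327148]), 1.0148251056671143) 0.11945597780674233
key 44 [0.47980984 0.08819011 0.09606971]
```

```bash
python3 - <<'E'
from h import *
s=env.observe();im=imaging.get_image("wrist");T=np.eye(4);T[:3,:3]=s["tool_rot"];T[:3,3]=s["position"]
print((np.linalg.inv(T)@im["world_from_camera"]).round(3),im["fov_y"])
im=imaging.get_image("top"); P=cloud(im)
m=(P[...,2]>.070)&(P[...,2]<.082)&(abs(P[...,0]-.55)<.15)&(abs(P[...,1]+.02)<.2)
for s_ in [(330,200),(300,235)]:
    c=comp(m,s_); print(c.sum(),rect(P,c))
R=s["tool_rot"]; print(R.T@(np.array([.52,-.01,.40])-s["position"]))
E
```

```text
[[-0.    -0.955 -0.296  0.076]
 [ 1.    -0.     0.001 -0.001]
 [-0.001 -0.296  0.955 -0.143]
 [ 0.     0.     0.     1.   ]] 70.71722584699076
5503 (array([ 0.55502856, -0.03027615]), array([217.26785278, 296.25259399]), 10.12531852722168)
229697 (array([ 0.88411261, -0.06813989]), array([1968.19384766, 3129.13452148]), 1.8890154361724854)
[-0.50474233 -0.42458718 -0.16867478]
```

Emit:
{"method": "jog_arm", "body": {"plan": "0 0 0 -2.87 -2.585 -0.12 255;0 0 0 -2.87 -2.585 -0.12 255;0 0 0 -2.87 -2.585 -0.12 255;0 0 0 -2.87 -2.585 -0.12 255;0 0 0 -2.87 -2.585 -0.12 255;0 0 0 -2.87 -2.585 -0.12 255;0 0 0 -2.87 -2.585 -0.12 255;0 0 0 -2.87 -2.585 -0.12 255;0 0 0 -2.87 -2.585 -0.12 255", "grip_force": 40}}

```text
time_s: 1.85
position: [0.3324, 0.2376, 0.2424]
tool_rot: [[-0.966, 0.26, 0.001], [0.26, 0.966, 0.0], [-0.001, 0.0, -1.0]]
ft_force: [0.9, 0.1, 0.0]
grip_width: -0.0004
gripper_force: 0.0
```

Emit:
{"method": "jog_arm", "body": {"plan": "0 0 0 -2.87 -2.585 -0.12 255;0 0 0 -2.87 -2.585 -0.12 255;0 0 0 -2.87 -2.585 -0.12 255;0 0 0 -2.87 -2.585 -0.12 255;0 0 0 -2.87 -2.585 -0.12 255;0 0 0 -2.87 -2.585 -0.12 255;0 0 0 -2.87 -2.585 -0.12 255;0 0 0 -2.87 -2.585 -0.12 255"}}

```text
time_s: 2.52
position: [0.5006, -0.022, 0.2519]
tool_rot: [[-0.966, 0.26, 0.0], [0.26, 0.966, -0.0], [-0.0, 0.0, -1.0]]
ft_force: [1.4, 1.2, 0.7]
grip_width: 0.0003
gripper_force: 0.0
```

Emit:
{"method": "jog_arm", "body": {"plan": "0 0 -6.3 0 0 0 255;0 0 -6.3 0 0 0 255;0 0 -6.3 0 0 0 255;0 0 -6.3 0 0 0 255;0 0 0 0 0 0 255;0 0 0 0 0 0 255"}}

```text
time_s: 3.02
position: [0.4999, -0.02, 0.2517]
tool_rot: [[-0.985, -0.173, 0.0], [-0.173, 0.985, -0.0], [-0.0, -0.0, -1.0]]
ft_force: [0.1, -0.5, -0.3]
grip_width: -0.0001
gripper_force: 0.0
```

```bash
python3 - <<'E'
from h import *
s=env.observe(); print(s["time_s"],s["position"],s["tool_rot"].round(4),s["ft_force"],s["grip_width"])
im=imaging.get_image("wrist"); P=cloud(im); save(im,"w1.png")
for q in ["pin_a","end_stop","read_key_top","spare_tube","rack"]:
    for r in models.tip_of("wrist",q)[:3]:
        u,v=np.round(r["at"]).astype(int); print(q,round(r["confidence"],2),u,v,P[v,u].round(4))
near=(abs(P[...,0]-.555)<.2)&(abs(P[...,1]+.03)<.22)
m=near&(P[...,2]>.068)&(P[...,2]<.083); print("deck",m.sum(),rect(P,m),np.median(P[m],0))
m=near&(P[...,2]>.108)&(P[...,2]<.130)&(np.hypot(P[...,0]-.54,P[...,1]+.01)<.1)
m=cv2.morphologyEx(m.astype(np.uint8),cv2.MORPH_OPEN,np.ones((3,3)))>0
print("rack",m.sum(),rect(P,m),np.median(P[m],0))
m=near&(P[...,2]>.09)&(P[...,2]<.102)&(np.hypot(P[...,0]-.479,P[...,1]-.081)<.02)
print("key",m.sum(),P[m].mean(0))
np.save("P.npy",P)
E
```

```text
3.0167 [ 0.49985486 -0.0200152   0.25173346] [[-0.9849 -0.1729  0.    ]
 [-0.1729  0.9849 -0.    ]
 [-0.     -0.     -1.    ]] [ 0.05295208 -0.51585316 -0.26103027] -8.82100410237036e-05
pin_a 0.54 376 190 [0.4813 0.0797 0.0967]
pin_a 0.47 242 280 [ 0.6226 -0.0433  0.077 ]
pin_a 0.2 279 221 [ 0.5237 -0.0152  0.1208]
end_stop 0.94 346 244 [0.5484 0.0655 0.0913]
read_key_top 0.88 377 191 [0.4823 0.0814 0.0957]
spare_tube 0.61 164 300 [ 0.6635 -0.1336  0.0822]
rack 0.92 280 220 [ 0.526  -0.0137  0.111 ]
rack 0.68 487 227 [0.5139 0.2519 0.0438]
rack 0.64 499 47 [0.317  0.1862 0.0444]
deck 29285 (array([0.5462793 , 0.00167427]), array([216.2734375, 362.4407959]), 10.166306495666504) [ 0.51467484 -0.07796494  0.07550982]
rack 8025 (array([ 0.53876202, -0.01352789]), array([ 82.70420837, 124.94501495]), 1.0086666345596313) [ 0.52968418 -0.01812141  0.1191113 ]
key 411 [0.47660461 0.07962467 0.0959965 ]
```

View pics/w1.png

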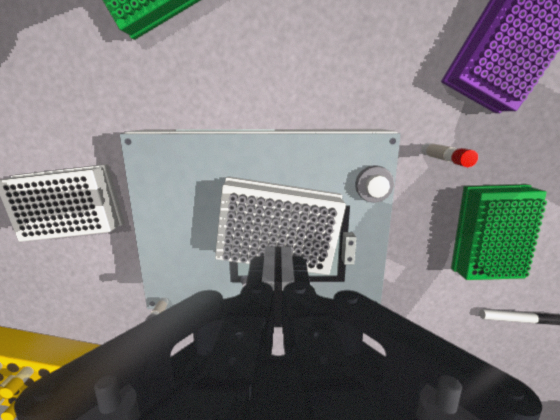

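The wrist view shows the rack at (280,228), the key at (375,185), the end stop at (349,248) and the deck's front edge along row ~132. The gripper hides the pins. I'll refine the reader pose and express the rack in its frame.

```bash
python3 - <<'E'
from h import *
P=np.load("P.npy")
m=(P[...,2]>.070)&(P[...,2]<.082)&(abs(P[...,0]-.55)<.17)&(abs(P[...,1]+.02)<.2)
c=comp(m,(170,170)); print(c.sum(),rect(P,c))
a=np.radians(10.13)
R=np.array([[np.cos(a),-np.sin(a)],[np.sin(a),np.cos(a)]])
C=np.array([.555,-.0303])
L=(P[c][:,:2]-C)@R*1000
# edges by bins
front=[np.percentile(L[abs(L[:,1]-y)<5][:,0],0.5) for y in (-120,-90,-60,-30,0,30,60)]
print("front x",np.round(front,1))
for x in (-90,-60,-30): 
    b=L[abs(L[:,0]-x)<5][:,1]; print("y ext",np.percentile(b,[.3,99.7]).round(1))
for n,h in (("key",(.0925,.1)),("stop",(.087,.096))):
    p0={"key":(-55,123),"stop":(20,99.9)}[n]
    Q=(P[...,:2]-C)@R*1000; k=(P[...,2]>h[0])&(P[...,2]<h[1])&(np.hypot(Q[...,0]-p0[0],Q[...,1]-p0[1])<22)
    print(n,k.sum(),Q[k].mean(0).round(1),np.percentile(Q[k],[1,99],axis=0).round(1))
for y in (-20,50): print("pin",C+R@np.array([.06675,y/1000]))
rk=np.array([.5397,-.0133]); print("rack local",(rk-C)@R*1000)
E
```

```text
28939 (array([ 0.55262756, -0.03043887]), array([215.34860229, 296.64831543]), 10.05414867401123)
front x [-110.  -109.2 -110.  -110.  -109.9 -109.8 -109.7]
y ext [-146.3  147.1]
y ext [-146.5  145. ]
y ext [-147.1  147.2]
key 395 [-57.7 122.3] [[-68.3 111.8]
 [-46.7 133.5]]
stop 327 [16.7 99.4] [[  0.8  93.9]
 [ 34.  105.8]]
pin [ 0.62422709 -0.03824809]
pin [0.61191534 0.0306607 ]
rack local [-12.07149454  19.42598825]
```

Emit:
{"method": "jog_arm", "body": {"plan": "0 0 0 1.6 -0.7 0 255;0 0 0 1.6 -0.7 0 255;0 0 0 0 0 3 255;0 0 0 0 0 3.2 255;0 0 0 0 0 3.2 255;0 0 0 0 0 3.2 255;0 0 0 0 0 2.8 255;0 0 0 0 0 1.8 255;0 0 0 0 0 0 255;0 0 0 0 0 0 255"}}

```text
time_s: 4.15
position: [0.4709, -0.0394, 0.0798]
tool_rot: [[-0.984, -0.176, -0.001], [-0.176, 0.984, 0.0], [0.001, 0.001, -1.0]]
ft_force: [1.3, -0.3, 1.3]
grip_width: 0.0003
gripper_force: 0.0
```

Emit:
{"method": "jog_arm", "body": {"plan": "0 0 0 -0.2 0 0 255;0 0 0 -0.2 0 0 255;0 0 0 -0.2 0 0 255;0 0 0 -0.2 0 0 255;0 0 0 -0.2 0 0 255;0 0 0 -0.2 0 0 255;0 0 0 -0.2 0 0 255;0 0 0 -0.2 0 0 255;0 0 0 -0.2 0 0 255;0 0 0 -0.2 0 0 255"}}

```text
time_s: 4.98
position: [0.4906, -0.0359, 0.0797]
tool_rot: [[-0.984, -0.176, -0.0], [-0.176, 0.984, 0.0], [0.0, 0.0, -1.0]]
ft_force: [-0.2, -0.2, 0.1]
grip_width: 0.0003
gripper_force: 0.4
```

Emit:
{"method": "jog_arm", "body": {"plan": "0 0 0 -0.2 0 0 255;0 0 0 -0.2 0 0 255;0 0 0 -0.2 0 0 255;0 0 0 -0.2 0 0 255;0 0 0 -0.2 0 0 255;0 0 0 0 0 0 255"}}

```text
time_s: 5.48
position: [0.5008, -0.0341, 0.0797]
tool_rot: [[-0.984, -0.176, 0.0], [-0.176, 0.984, -0.0], [-0.0, -0.0, -1.0]]
ft_force: [0.1, -0.4, -0.3]
grip_width: -0.0001
gripper_force: 0.0
```

```bash
cat >> h.py <<'E'
a=np.radians(10.1); RR=np.array([[np.cos(a),-np.sin(a)],[np.sin(a),np.cos(a)]]); C=np.array([.555,-.0303])
def rackpose(cam="top"):
    im=imaging.get_image(cam); P=cloud(im); s=env.observe()
    m=(P[...,2]>.108)&(P[...,2]<.123)&(np.hypot(P[...,0]-.56,P[...,1]+.005)<.11)
    m=comp_big(m); c,sz,an=rect(P,m); return im,((c-C)@RR*1000).round(1),sz.round(1),round(an-10.1,2),m.sum()
def comp_big(m):
    m=cv2.morphologyEx(m.astype(np.uint8),cv2.MORPH_OPEN,np.ones((3,3)))
    n,l,st,_=cv2.connectedComponentsWithStats(m); return l==1+st[1:,4].argmax()
def tcp():
    s=env.observe(); return s["time_s"],((s["position"][:2]-C)@RR*1000).round(1),s["position"][2].round(4),(np.append(s["ft_force"][:2]@RR,s["ft_force"][2])).round(2)
E
python3 - <<'E'
from h import *
print(tcp()); 
for c in("top","wrist"):
    r=rackpose(c); print(r[1:]); 
save(r[0],"w2.png")
E
```

```text
(5.4833, array([-54. ,   5.8]), np.float64(0.0797), array([ 0.04, -0.44, -0.27]))
(array([30.4, 73.7]), array([17.3, 32.1]), -99.68, np.int64(55))
(array([-49.3,   1. ]), array([26.4, 44.7]), 73.21, np.int64(1353))
```

View pics/w2.png

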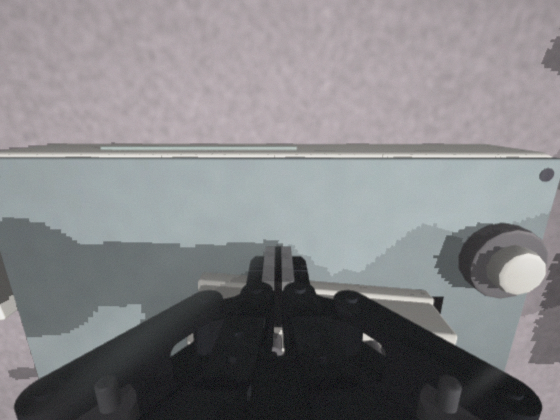

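The fingertips at (280,265) are against the rack's front ledge, and the front edge, now from (200,283) to (440,298), shows it is already squarer. I'll keep pushing.

Emit:
{"method": "jog_arm", "body": {"plan": "0 0 0 -0.15 0 0 255;0 0 0 -0.15 0 0 255;0 0 0 -0.15 0 0 255;0 0 0 -0.15 0 0 255;0 0 0 -0.15 0 0 255;0 0 0 -0.1 0 0 255;0 0 0 -0.1 0 0 255;0 0 0 -0.1 0 0 255;0 0 0 -0.1 0 0 255;0 0 0 0 0 0 255"}}

```text
time_s: 6.42
position: [0.5119, -0.0321, 0.0797]
tool_rot: [[-0.984, -0.176, 0.0], [-0.176, 0.984, -0.0], [-0.0, -0.0, -1.0]]
ft_force: [-0.6, -0.3, 0.2]
grip_width: -0.0003
gripper_force: 0.1
```

```bash
python3 - <<'E'
from h import *
print(tcp()); r=rackpose("scene"); print(r[1:]); im=r[0]; save(im,"s2f.png")
cv2.imwrite("pics/s2.png",cv2.resize(cv2.cvtColor(im["pixels"],cv2.COLOR_RGB2BGR)[165:285,205:365],(800,600),interpolation=cv2.INTER_CUBIC))
E
```

```text
(6.4167, array([-42.8,   5.8]), np.float64(0.0797), array([-0.65, -0.16,  0.17]))
(array([13.2, 29.6]), array([ 82.6, 126.1]), -2.29, np.int64(680))
```

View pics/s2.png

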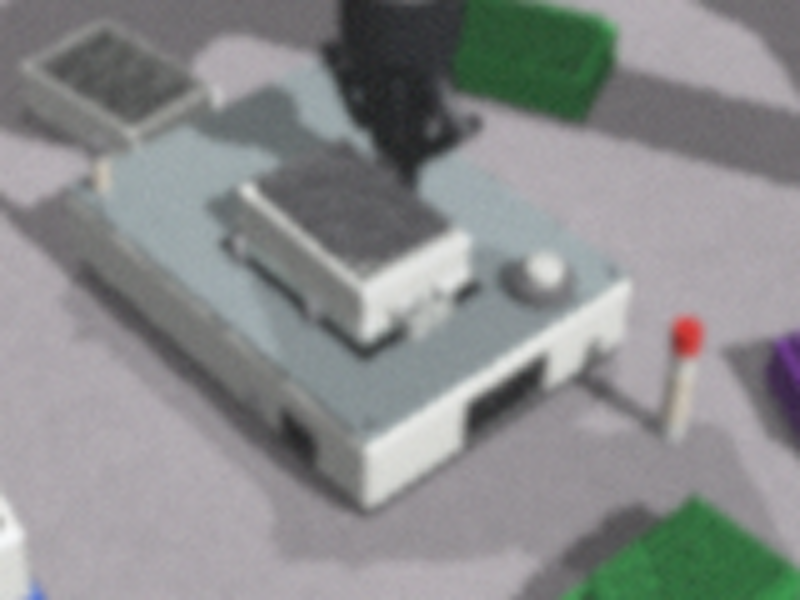

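The rack is square to about 2°, the fingers are at its front, and pin B shows at (315,305), just off its rear side. I'll close in slowly.

Emit:
{"method": "jog_arm", "body": {"plan": "0 0 0 -0.06 0 0 255;0 0 0 -0.06 0 0 255;0 0 0 -0.06 0 0 255;0 0 0 -0.06 0 0 255;0 0 0 -0.06 0 0 255;0 0 0 -0.06 0 0 255;0 0 0 -0.06 0 0 255;0 0 0 -0.06 0 0 255;0 0 0 0 0 0 255"}}

```text
time_s: 7.22
position: [0.5165, -0.0313, 0.0797]
tool_rot: [[-0.984, -0.176, 0.0], [-0.176, 0.984, -0.0], [-0.0, -0.0, -1.0]]
ft_force: [0.1, -0.9, -0.9]
grip_width: -0.0003
gripper_force: 0.1
```

Emit:
{"method": "jog_arm", "body": {"plan": "0 0 0 -0.04 0 0 255;0 0 0 -0.04 0 0 255;0 0 0 -0.04 0 0 255;0 0 0 -0.04 0 0 255;0 0 0 0 0 0 255"}}

```text
time_s: 7.63
position: [0.5181, -0.031, 0.0797]
tool_rot: [[-0.984, -0.176, 0.0], [-0.176, 0.984, 0.0], [-0.0, -0.0, -1.0]]
ft_force: [-1.4, -0.1, -1.1]
grip_width: 0.0003
gripper_force: 0.2
```

Emit:
{"method": "jog_arm", "body": {"plan": "0 0 0 -0.04 0 0 255;0 0 0 -0.04 0 0 255;0 0 0 -0.04 0 0 255;0 0 0 0 0 0 255"}}

```text
time_s: 7.97
position: [0.5193, -0.0308, 0.0797]
tool_rot: [[-0.984, -0.176, 0.0], [-0.176, 0.984, 0.0], [-0.0, -0.0, -1.0]]
ft_force: [-0.2, -0.3, 0.5]
grip_width: 0.0
gripper_force: 0.2
```

Emit:
{"method": "jog_arm", "body": {"plan": "0 0 0 -0.04 0 0 255;0 0 0 -0.04 0 0 255;0 0 0 0 0 0 255"}}

```text
time_s: 8.22
position: [0.52, -0.0306, 0.0797]
tool_rot: [[-0.984, -0.176, -0.0], [-0.176, 0.984, -0.0], [0.0, -0.0, -1.0]]
ft_force: [-1.5, 0.1, 1.4]
grip_width: 0.0002
gripper_force: 0.4
```

Emit:
{"method": "jog_arm", "body": {"plan": "0 0 0 -0.04 0 0 255;0 0 0 -0.04 0 0 255;0 0 0 0 0 0 255"}}

```text
time_s: 8.47
position: [0.5201, -0.0305, 0.0796]
tool_rot: [[-0.984, -0.176, -0.002], [-0.176, 0.984, 0.0], [0.002, 0.0, -1.0]]
ft_force: [-5.4, -1.6, 2.4]
grip_width: 0.0002
gripper_force: 2.6
```

Emit:
{"method": "jog_arm", "body": {"plan": "0 0 0 0.1 0 0 255;0 0 0 0.2 0 0 255;0 0 0 0 -0.9 0 255;0 0 0 0 -0.9 0 255;0 0 0 0 -0.8 0 255;0 0 0 -0.1 0 0 255;0 0 0 -0.08 0 0 255;0 0 0 -0.04 0 0 255;0 0 0 -0.04 0 0 255;0 0 0 0 0 0 255"}}

```text
time_s: 9.3
position: [0.5246, -0.056, 0.0796]
tool_rot: [[-0.984, -0.176, -0.001], [-0.176, 0.984, -0.0], [0.001, 0.0, -1.0]]
ft_force: [-2.9, -1.8, 0.4]
grip_width: -0.0001
gripper_force: 1.2
```

Emit:
{"method": "jog_arm", "body": {"plan": "0 0 0 -0.04 0 0 255;0 0 0 0 0 0 255"}}

```text
time_s: 9.47
position: [0.5247, -0.056, 0.0796]
tool_rot: [[-0.984, -0.176, -0.002], [-0.176, 0.984, -0.0], [0.002, 0.0, -1.0]]
ft_force: [-3.8, -2.2, 1.0]
grip_width: 0.0
gripper_force: 2.4
```

Emit:
{"method": "jog_arm", "body": {"plan": "0 0 0 -0.03 0 0 255;0 0 0 0 0 0 255;0 0 0 0 0 0 255;0 0 0 0 0 0 255"}}

```text
time_s: 9.8
position: [0.5247, -0.056, 0.0796]
tool_rot: [[-0.984, -0.176, -0.002], [-0.176, 0.984, -0.0], [0.002, 0.0, -1.0]]
ft_force: [-6.1, -2.5, 0.8]
grip_width: 0.0002
gripper_force: 3.1
```

Emit:
{"method": "jog_arm", "body": {"plan": "0 0 0 0.1 0 0 255;0 0 0 0.2 0 0 255;0 0 0 0 1.8 0 255;0 0 0 0 1.8 0 255;0 0 0 0 1.8 0 255;0 0 0 0 1.6 0 255;0 0 0 -0.1 0 0 255;0 0 0 -0.08 0 0 255;0 0 0 -0.03 0 0 255;0 0 0 0 0 0 255"}}

```text
time_s: 10.63
position: [0.5124, 0.0121, 0.0796]
tool_rot: [[-0.984, -0.175, -0.001], [-0.175, 0.984, 0.0], [0.0, 0.0, -1.0]]
ft_force: [-2.0, 0.1, -0.6]
grip_width: -0.0001
gripper_force: 0.9
```

Emit:
{"method": "jog_arm", "body": {"plan": "0 0 0 -0.04 0 0 255;0 0 0 0 0 0 255"}}

```text
time_s: 10.8
position: [0.5125, 0.0122, 0.0796]
tool_rot: [[-0.984, -0.175, -0.001], [-0.175, 0.984, -0.0], [0.001, 0.0, -1.0]]
ft_force: [-3.7, -0.7, 0.8]
grip_width: -0.0002
gripper_force: 1.9
```

Emit:
{"method": "jog_arm", "body": {"plan": "0 0 0 -0.04 0 0 255;0 0 0 0 0 0 255;0 0 0 0 0 0 255;0 0 0 0 0 0 255"}}

```text
time_s: 11.13
position: [0.5126, 0.0124, 0.0796]
tool_rot: [[-0.984, -0.176, -0.002], [-0.176, 0.984, -0.0], [0.002, -0.0, -1.0]]
ft_force: [-5.0, -1.0, 1.6]
grip_width: -0.0001
gripper_force: 2.8
```

Emit:
{"method": "jog_arm", "body": {"plan": "0 0 0 0.1 0 0 255;0 0 0 0.2 0 0 255;0 0 0 0 -1.2 0 255;0 0 0 0 -1.2 0 255;0 0 0 0 -1.0 0 255;0 0 0 -0.1 0 0 255;0 0 0 -0.08 0 0 255;0 0 0 -0.05 0 0 255;0 0 0 -0.03 0 0 255;0 0 0 0 0 0 255"}}

```text
time_s: 11.97
position: [0.5182, -0.0205, 0.0796]
tool_rot: [[-0.984, -0.177, -0.001], [-0.177, 0.984, -0.0], [0.001, 0.0, -1.0]]
ft_force: [-3.5, -2.4, -0.4]
grip_width: -0.0005
gripper_force: 1.7
```

Emit:
{"method": "jog_arm", "body": {"plan": "0 0 0 -0.04 0 0 255;0 0 0 0 0 0 255;0 0 0 0 0 0 255"}}

```text
time_s: 12.22
position: [0.5183, -0.0205, 0.0795]
tool_rot: [[-0.984, -0.177, -0.002], [-0.177, 0.984, -0.0], [0.002, 0.0, -1.0]]
ft_force: [-5.0, -3.0, 0.5]
grip_width: -0.0001
gripper_force: 2.7
```

Press a bit more and hold about 0.8 s midway.

Emit:
{"method": "jog_arm", "body": {"plan": "0 0 0 -0.02 0 0 255;0 0 0 0 0 0 255;0 0 0 0 0 0 255;0 0 0 0 0 0 255;0 0 0 0 0 0 255;0 0 0 0 0 0 255;0 0 0 0 0 0 255;0 0 0 0 0 0 255;0 0 0 0 0 0 255;0 0 0 0 0 0 255"}}

```text
time_s: 13.05
position: [0.5184, -0.0204, 0.0795]
tool_rot: [[-0.984, -0.177, -0.002], [-0.177, 0.984, -0.0], [0.002, 0.0, -1.0]]
ft_force: [-5.2, -2.6, 2.2]
grip_width: -0.0002
gripper_force: 3.1
```

```bash
python3 - <<'E'
from h import *
print(tcp()); r=rackpose("scene"); print(r[1:])
E
```

```text
(13.05, array([-34.3,  16.1]), np.float64(0.0795), array([-5.58, -1.6 ,  2.18]))
(array([17.9, 30.4]), array([ 87.1, 127.3]), 0.64, np.int64(680))
```

Emit:
{"method": "jog_arm", "body": {"plan": "0 0 0 0.1 0 0 255;0 0 0 0.9 0 0 255;0 0 0 2.0 0 0 255;0 0 0 0 -2.7 0 255;0 0 0 0 -2.7 0 255;0 0 0 0 -2.7 0 255;0 0 0 -2.7 0 0 255;0 0 0 -2.8 0 0 255;0 0 0 -2.9 0 0 255;0 0 0 0 0 0 255"}}

```text
time_s: 13.93
position: [0.5905, -0.0903, 0.0798]
tool_rot: [[-0.984, -0.177, 0.004], [-0.177, 0.984, -0.0], [-0.004, -0.001, -1.0]]
ft_force: [-0.9, 0.3, -0.4]
grip_width: 0.0004
gripper_force: 0.0
```

```bash
python3 - <<'E'
from h import *
print(tcp()); r=rackpose("scene"); print(r[1:]); r=rackpose("top"); print(r[1:]);r=rackpose("wrist"); print(r[1:]); save(r[0],"w3.png")
E
```

```text
(13.9333, array([ 24.5, -65.3]), np.float64(0.0798), array([-0.8 ,  0.4 , -0.39]))
(array([19.8, 30.7]), array([ 82.1, 126.3]), 0.44, np.int64(654))
(array([19.6, 64.8]), array([48.6, 82.3]), -89.04, np.int64(299))
(array([15.3, 11. ]), array([77.9, 94.6]), 0.2, np.int64(29753))
```

View pics/w3.png

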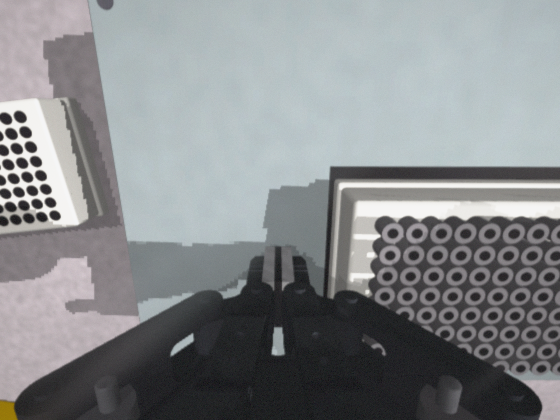

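The wrist view shows the rack aligned with the image axes, its -y end at column ~330. The shut fingers are at (280,270), about 15–20 mm clear. I'll approach.

Emit:
{"method": "jog_arm", "body": {"plan": "0 0 0 0 0 0 255;0 0 0 0 0.3 0 255;0 0 0 0 0.3 0 255;0 0 0 0 0.2 0 255;0 0 0 0 0.15 0 255;0 0 0 0 0.1 0 255;0 0 0 0 0 0 255"}}

```text
time_s: 14.67
position: [0.5848, -0.0803, 0.0798]
tool_rot: [[-0.984, -0.176, 0.0], [-0.176, 0.984, -0.0], [-0.0, -0.0, -1.0]]
ft_force: [-0.2, -0.1, 0.7]
grip_width: -0.0
gripper_force: 0.0
```

```bash
python3 - <<'E'
from h import *
print(tcp()); r=rackpose("scene"); print(r[1:])
E
```

```text
(14.6667, array([ 20.6, -54.4]), np.float64(0.0798), array([-0.21, -0.11,  0.67]))
(array([19.3, 28.9]), array([ 84.4, 131.4]), -0.38, np.int64(701))
```

Emit:
{"method": "jog_arm", "body": {"plan": "0 0 0 0 0.08 0 255;0 0 0 0 0.08 0 255;0 0 0 0 0.06 0 255;0 0 0 0 0.06 0 255;0 0 0 0 0.06 0 255;0 0 0 0 0 0 255"}}

```text
time_s: 15.22
position: [0.5844, -0.0771, 0.0798]
tool_rot: [[-0.984, -0.176, 0.0], [-0.176, 0.984, -0.0], [-0.0, -0.0, -1.0]]
ft_force: [0.6, -0.2, 1.0]
grip_width: -0.0002
gripper_force: 0.5
```

Emit:
{"method": "jog_arm", "body": {"plan": "0 0 0 0 0.05 0 255;0 0 0 0 0.05 0 255;0 0 0 0 0.05 0 255;0 0 0 0 0 0 255"}}

```text
time_s: 15.55
position: [0.5841, -0.0756, 0.0798]
tool_rot: [[-0.984, -0.176, 0.0], [-0.176, 0.984, -0.0], [-0.0, -0.0, -1.0]]
ft_force: [-0.2, -1.1, -0.1]
grip_width: -0.0001
gripper_force: 0.7
```

Emit:
{"method": "jog_arm", "body": {"plan": "0 0 0 0 0.05 0 255;0 0 0 0 0.05 0 255;0 0 0 0 0.05 0 255;0 0 0 0 0 0 255"}}

```text
time_s: 15.88
position: [0.5839, -0.0743, 0.0798]
tool_rot: [[-0.984, -0.176, 0.0], [-0.176, 0.984, -0.0], [-0.0, -0.0, -1.0]]
ft_force: [-0.1, -1.7, 1.1]
grip_width: 0.0003
gripper_force: 1.2
```

Emit:
{"method": "jog_arm", "body": {"plan": "0 0 0 0 0.05 0 255;0 0 0 0 0.05 0 255;0 0 0 0 0 0 255"}}

```text
time_s: 16.13
position: [0.5839, -0.0737, 0.0801]
tool_rot: [[-0.984, -0.176, 0.001], [-0.176, 0.984, -0.001], [-0.001, -0.001, -1.0]]
ft_force: [1.0, -4.5, 2.7]
grip_width: -0.0
gripper_force: 2.6
```

Emit:
{"method": "jog_arm", "body": {"plan": "0 0 0 0 0.05 0 255;0 0 0 0 0 0 255"}}

```text
time_s: 16.3
position: [0.5839, -0.0733, 0.0802]
tool_rot: [[-0.984, -0.176, 0.001], [-0.176, 0.984, -0.001], [-0.001, -0.001, -1.0]]
ft_force: [-0.6, -5.7, 4.6]
grip_width: 0.0003
gripper_force: 3.2
```

Emit:
{"method": "jog_arm", "body": {"plan": "0 0 0 0 0.05 0 255;0 0 0 0 0 0 255"}}

```text
time_s: 16.47
position: [0.584, -0.0731, 0.0803]
tool_rot: [[-0.984, -0.176, 0.002], [-0.176, 0.984, -0.002], [-0.001, -0.002, -1.0]]
ft_force: [0.1, -6.7, 5.0]
grip_width: 0.0003
gripper_force: 3.7
```

Emit:
{"method": "jog_arm", "body": {"plan": "0 0 0 0 0.03 0 255;0 0 0 0 0 0 255;0 0 0 0 0 0 255;0 0 0 0 0 0 255;0 0 0 0 0 0 255;0 0 0 0 0 0 255;0 0 0 0 0 0 255;0 0 0 0 0 0 255;0 0 0 0 0 0 255"}}

```text
time_s: 17.22
position: [0.584, -0.0729, 0.0804]
tool_rot: [[-0.984, -0.176, 0.002], [-0.176, 0.984, -0.002], [-0.001, -0.002, -1.0]]
ft_force: [-0.5, -7.5, 4.6]
grip_width: 0.0002
gripper_force: 3.9
```

```bash
python3 - <<'E'
from h import *
print(tcp()); r=rackpose("scene"); print(r[1:]); im=r[0]
cv2.imwrite("pics/s3.png",cv2.resize(cv2.cvtColor(im["pixels"],cv2.COLOR_RGB2BGR)[185:265,235:341],(795,600),interpolation=cv2.INTER_CUBIC))
E
```

```text
(17.2167, array([ 21.1, -47. ]), np.float64(0.0804), array([-1.77, -7.34,  4.58]))
(array([20.2, 27.9]), array([ 82.3, 138.4]), 0.02, np.int64(634))
```

View pics/s3.png

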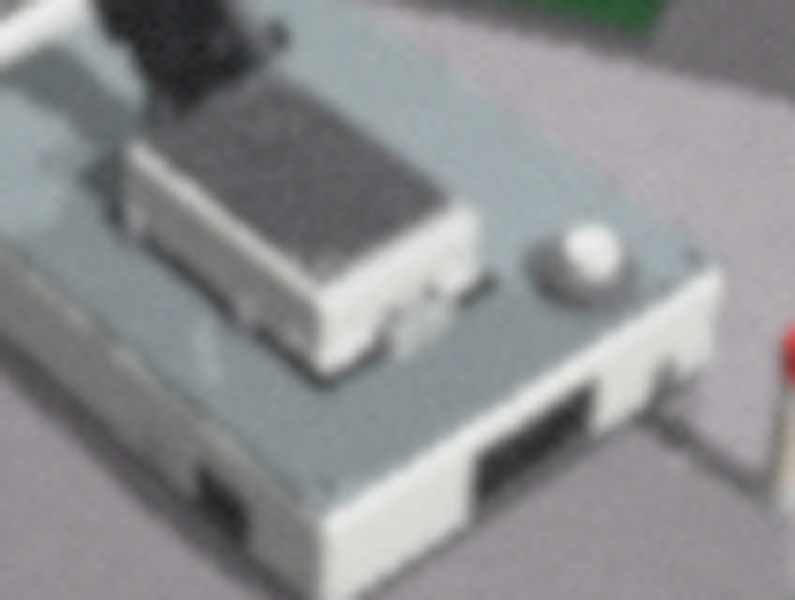

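The rack looks seated: pins at its rear side near (140,230) and (240,310), and the end stop at (420,325) against its end. I'll re-press the pins once to confirm nothing drifted during the slide, then press the stop again.

Emit:
{"method": "jog_arm", "body": {"plan": "0 0 0 0 -0.1 0 255;0 0 0 0 -0.9 0 255;0 0 0 0 -1.5 0 255;0 0 0 2.8 0 0 255;0 0 0 2.8 0 0 255;0 0 0 2.8 0 0 255;0 0 0 0 2.8 0 255;0 0 0 0 2.9 0 255;0 0 0 0 2.9 0 255;0 0 0 0 0 0 255"}}

```text
time_s: 18.1
position: [0.4884, -0.0237, 0.0794]
tool_rot: [[-0.984, -0.178, -0.003], [-0.178, 0.984, 0.002], [0.002, 0.002, -1.0]]
ft_force: [-0.1, 0.5, -0.2]
grip_width: 0.0003
gripper_force: 0.0
```

Emit:
{"method": "jog_arm", "body": {"plan": "0 0 0 0 0 0 255;0 0 0 -1.5 0 0 255;0 0 0 -0.9 0 0 255;0 0 0 -0.2 0 0 255;0 0 0 0 0 0 255;0 0 0 0 0 0 255"}}

```text
time_s: 18.6
position: [0.5153, -0.0226, 0.0794]
tool_rot: [[-0.984, -0.176, -0.001], [-0.176, 0.984, 0.0], [0.001, 0.0, -1.0]]
ft_force: [-1.2, -0.2, 0.5]
grip_width: -0.0001
gripper_force: 0.0
```

```bash
python3 - <<'E'
from h import *
print(tcp())
E
```

```text
(18.6, array([-37.7,  14.6]), np.float64(0.0794), array([-1.25,  0.06,  0.5 ]))
```

Emit:
{"method": "jog_arm", "body": {"plan": "0 0 0 -0.12 0 0 255;0 0 0 -0.08 0 0 255;0 0 0 -0.05 0 0 255;0 0 0 -0.05 0 0 255;0 0 0 0 0 0 255"}}

```text
time_s: 19.02
position: [0.5184, -0.0216, 0.0797]
tool_rot: [[-0.984, -0.176, -0.0], [-0.176, 0.984, -0.0], [0.0, -0.0, -1.0]]
ft_force: [-0.3, -0.6, 0.6]
grip_width: -0.0003
gripper_force: 0.4
```

Emit:
{"method": "jog_arm", "body": {"plan": "0 0 0 -0.04 0 0 255;0 0 0 0 0 0 255"}}

```text
time_s: 19.18
position: [0.5184, -0.0215, 0.0797]
tool_rot: [[-0.984, -0.176, -0.001], [-0.176, 0.984, -0.0], [0.001, 0.0, -1.0]]
ft_force: [-3.5, -1.3, 1.3]
grip_width: -0.0001
gripper_force: 1.7
```

Emit:
{"method": "jog_arm", "body": {"plan": "0 0 0 -0.04 0 0 255;0 0 0 0 0 0 255;0 0 0 0 0 0 255;0 0 0 0 0 0 255"}}

```text
time_s: 19.52
position: [0.5185, -0.0215, 0.0796]
tool_rot: [[-0.984, -0.176, -0.002], [-0.176, 0.984, -0.0], [0.002, 0.0, -1.0]]
ft_force: [-5.1, -2.0, 1.6]
grip_width: -0.0001
gripper_force: 2.7
```

```bash
python3 - <<'E'
from h import *
print(tcp())
E
```

```text
(19.5167, array([-34.4,  15.1]), np.float64(0.0796), array([-5.4 , -1.06,  1.6 ]))
```

Emit:
{"method": "jog_arm", "body": {"plan": "0 0 0 0.1 0 0 255;0 0 0 0.2 0 0 255;0 0 0 0 -1.8 0 255;0 0 0 0 -1.7 0 255;0 0 0 -0.1 0 0 255;0 0 0 -0.1 0 0 255;0 0 0 -0.05 0 0 255;0 0 0 -0.05 0 0 255;0 0 0 0 0 0 255;0 0 0 0 0 0 255"}}

```text
time_s: 20.35
position: [0.5245, -0.0553, 0.0795]
tool_rot: [[-0.984, -0.177, -0.002], [-0.177, 0.984, -0.0], [0.002, 0.0, -1.0]]
ft_force: [-3.3, -2.9, -0.4]
grip_width: -0.0
gripper_force: 2.5
```

Emit:
{"method": "jog_arm", "body": {"plan": "0 0 0 0.3 0 0 255;0 0 0 0 2.3 0 255;0 0 0 0 2.3 0 255;0 0 0 0 2.4 0 255;0 0 0 -0.1 0 0 255;0 0 0 -0.1 0 0 255;0 0 0 -0.05 0 0 255;0 0 0 -0.05 0 0 255;0 0 0 0 0 0 255;0 0 0 0 0 0 255"}}

```text
time_s: 21.18
position: [0.5124, 0.0126, 0.0794]
tool_rot: [[-0.985, -0.175, -0.002], [-0.175, 0.985, 0.001], [0.002, 0.001, -1.0]]
ft_force: [-5.4, 1.2, 1.3]
grip_width: -0.0001
gripper_force: 2.4
```

Emit:
{"method": "jog_arm", "body": {"plan": "0 0 0 0.3 0 0 255;0 0 0 0 -1.8 0 255;0 0 0 0 -1.7 0 255;0 0 0 -0.1 0 0 255;0 0 0 -0.1 0 0 255;0 0 0 -0.05 0 0 255;0 0 0 -0.06 0 0 255;0 0 0 0 0 0 255;0 0 0 0 0 0 255;0 0 0 0 0 0 255"}}

```text
time_s: 22.02
position: [0.5184, -0.021, 0.0795]
tool_rot: [[-0.984, -0.177, -0.002], [-0.177, 0.984, -0.0], [0.002, 0.0, -1.0]]
ft_force: [-4.9, -2.7, 1.6]
grip_width: -0.0001
gripper_force: 2.7
```

Emit:
{"method": "jog_arm", "body": {"plan": "0 0 0 0 0 0 255;0 0 0 0 0 0 255;0 0 0 0 0 0 255;0 0 0 0 0 0 255;0 0 0 0 0 0 255"}}

```text
time_s: 22.43
position: [0.5184, -0.021, 0.0795]
tool_rot: [[-0.984, -0.177, -0.002], [-0.177, 0.984, -0.0], [0.002, 0.0, -1.0]]
ft_force: [-4.8, -4.1, 0.6]
grip_width: -0.0004
gripper_force: 2.7
```

Emit:
{"method": "jog_arm", "body": {"plan": "0 0 0 0.1 0 0 255;0 0 0 0.9 0 0 255;0 0 0 2.0 0 0 255;0 0 0 0 -2.9 0 255;0 0 0 0 -2.9 0 255;0 0 0 0 -2.8 0 255;0 0 0 -2.7 0 0 255;0 0 0 -2.8 0 0 255;0 0 0 -2.9 0 0 255;0 0 0 0 0 0 255"}}

```text
time_s: 23.27
position: [0.5913, -0.0958, 0.0798]
tool_rot: [[-0.984, -0.177, 0.004], [-0.177, 0.984, -0.0], [-0.004, -0.001, -1.0]]
ft_force: [-2.4, -0.4, -0.3]
grip_width: 0.0001
gripper_force: 0.0
```

Emit:
{"method": "jog_arm", "body": {"plan": "0 0 0 0 0 0 255;0 0 0 0 0.8 0 255;0 0 0 0 0.7 0 255;0 0 0 0 0.4 0 255;0 0 0 0 0.1 0 255;0 0 0 0 0 0 255;0 0 0 0 0 0 255"}}

```text
time_s: 23.85
position: [0.5841, -0.0769, 0.0799]
tool_rot: [[-0.984, -0.176, 0.0], [-0.176, 0.984, -0.0], [-0.0, -0.0, -1.0]]
ft_force: [0.2, -1.1, 0.2]
grip_width: -0.0
gripper_force: 0.0
```

```bash
python3 - <<'E'
from h import *
print(tcp())
E
```

```text
(23.85, array([ 20.5, -50.9]), np.float64(0.0799), array([ 0.01, -1.09,  0.21]))
```

Emit:
{"method": "jog_arm", "body": {"plan": "0 0 0 0 0.1 0 255;0 0 0 0 0.08 0 255;0 0 0 0 0.05 0 255;0 0 0 0 0.04 0 255;0 0 0 0 0.04 0 255;0 0 0 0 0 0 255"}}

```text
time_s: 24.35
position: [0.5839, -0.0741, 0.08]
tool_rot: [[-0.984, -0.176, 0.001], [-0.176, 0.984, -0.001], [-0.001, -0.001, -1.0]]
ft_force: [0.4, -2.6, 2.5]
grip_width: 0.0002
gripper_force: 1.3
```

Emit:
{"method": "jog_arm", "body": {"plan": "0 0 0 0 0.05 0 255;0 0 0 0 0.05 0 255;0 0 0 0 0 0 255"}}

```text
time_s: 24.6
position: [0.5839, -0.0734, 0.0802]
tool_rot: [[-0.984, -0.176, 0.001], [-0.176, 0.984, -0.001], [-0.001, -0.001, -1.0]]
ft_force: [0.6, -4.3, 3.0]
grip_width: -0.0004
gripper_force: 2.7
```

Emit:
{"method": "jog_arm", "body": {"plan": "0 0 0 0 0.04 0 255;0 0 0 0 0 0 255;0 0 0 0 0 0 255"}}

```text
time_s: 24.85
position: [0.5839, -0.0732, 0.0803]
tool_rot: [[-0.984, -0.176, 0.002], [-0.176, 0.984, -0.001], [-0.001, -0.002, -1.0]]
ft_force: [0.3, -6.1, 4.2]
grip_width: 0.0002
gripper_force: 3.1
```

Emit:
{"method": "jog_arm", "body": {"plan": "0 0 0 0 0.02 0 255;0 0 0 0 0 0 255;0 0 0 0 0 0 255;0 0 0 0 0 0 255;0 0 0 0 0 0 255;0 0 0 0 0 0 255;0 0 0 0 0 0 255;0 0 0 0 0 0 255;0 0 0 0 0 0 255;0 0 0 0 0 0 255"}}

```text
time_s: 25.68
position: [0.5839, -0.0731, 0.0803]
tool_rot: [[-0.984, -0.176, 0.002], [-0.176, 0.984, -0.002], [-0.001, -0.002, -1.0]]
ft_force: [0.2, -5.9, 3.6]
grip_width: -0.0
gripper_force: 3.3
```

Emit:
{"method": "jog_arm", "body": {"plan": "0 0 0 0 -0.1 0 255;0 0 0 0 -0.9 0 255;0 0 0 0 -1.5 0 255;0 0 0 0 0 -3 255;0 0 0 0 0 -3.5 255;0 0 0 0 0 -3.5 255;0 0 0 2.5 2.5 0 255;0 0 0 2.5 2.8 0 255;0 0 0 2.5 2.8 0 255;0 0 0 0 2.8 0 255"}}

```text
time_s: 26.52
position: [0.491, -0.0028, 0.1795]
tool_rot: [[-0.985, -0.174, -0.003], [-0.174, 0.985, 0.001], [0.003, 0.001, -1.0]]
ft_force: [1.7, -0.4, 1.4]
grip_width: -0.0001
gripper_force: 0.0
```

Emit:
{"method": "jog_arm", "body": {"plan": "0 0 0 0 2.8 0 255;0 0 0 0 2.8 0 255;0 0 0 0 1.4 0 255;0 0 0 0 0 0 255;0 0 0 0 0 0 255"}}

```text
time_s: 26.93
position: [0.4826, 0.0658, 0.1796]
tool_rot: [[-0.984, -0.177, -0.0], [-0.177, 0.984, -0.0], [0.0, 0.0, -1.0]]
ft_force: [-0.6, -1.0, -0.5]
grip_width: 0.0001
gripper_force: 0.0
```

```bash
python3 - <<'E'
from h import *
print(tcp()); 
for c in ("scene","top","wrist"):
    r=rackpose(c); print(r[1:])
im=r[0]; P=cloud(im); Q=(P[...,:2]-C)@RR*1000
for c,i in (("wrist",im),):
    k=(P[...,2]>.0925)&(P[...,2]<.1)&(np.hypot(Q[...,0]+55,Q[...,1]-123)<22); print(k.sum(),Q[k].mean(0) if k.any() else 0)
save(im,"w4.png")
E
```

```text
(26.9333, array([-54.4, 107.3]), np.float64(0.1796), array([-0.78, -0.85, -0.5 ]))
(array([20.1, 33.9]), array([ 82.5, 126.2]), -0.35, np.int64(669))
(array([18.9, -6.6]), array([49.5, 82.3]), -92.92, np.int64(319))
(array([12.5, 26.6]), array([ 73.1, 116.9]), 0.54, np.int64(6924))
628 [-58.02169885 123.07601485]
```

View pics/w4.png

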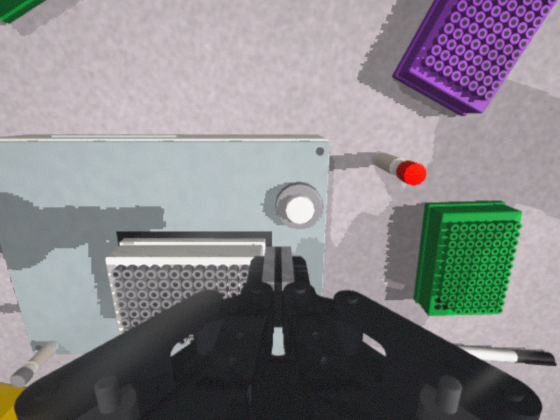

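The wrist view shows the rack square inside the dark outline, and the key at (300,208). Next I'll move over the key and press it.

Emit:
{"method": "jog_arm", "body": {"plan": "0 0 0 0.1 0.8 0 255;0 0 0 0.1 0.77 0 255;0 0 0 0 0 2.5 255;0 0 0 0 0 2.8 255;0 0 0 0 0 1.8 255;0 0 0 0 0 0.7 255;0 0 0 0 0 0 255;0 0 0 0 0 0 255"}}

```text
time_s: 27.75
position: [0.478, 0.0814, 0.1023]
tool_rot: [[-0.984, -0.176, 0.001], [-0.176, 0.984, -0.0], [-0.001, -0.0, -1.0]]
ft_force: [-0.1, -0.3, -0.5]
grip_width: 0.0002
gripper_force: 0.0
```

Emit:
{"method": "jog_arm", "body": {"plan": "0 0 0 0 0 0.2 255;0 0 0 0 0 0.2 255;0 0 0 0 0 0.15 255;0 0 0 0 0 0 255"}}

```text
time_s: 28.08
position: [0.4777, 0.0813, 0.0964]
tool_rot: [[-0.984, -0.176, 0.0], [-0.176, 0.984, -0.0], [-0.0, -0.0, -1.0]]
ft_force: [0.4, -0.6, 0.6]
grip_width: -0.0002
gripper_force: 0.0
```

Emit:
{"method": "jog_arm", "body": {"plan": "0 0 0 0 0 0.15 255;0 0 0 0 0 0.1 255;0 0 0 0 0 0 255"}}

```text
time_s: 28.33
position: [0.4778, 0.0813, 0.0938]
tool_rot: [[-0.984, -0.176, 0.0], [-0.176, 0.984, -0.0], [-0.0, -0.0, -1.0]]
ft_force: [-0.5, 0.6, 2.4]
grip_width: -0.0001
gripper_force: 1.1
```

```bash
python3 - <<'E'
from h import *
print(tcp())
E
```

```text
(28.3333, array([-56.4, 123.4]), np.float64(0.0938), array([-0.4 ,  0.65,  2.43]))
```

Emit:
{"method": "jog_arm", "body": {"plan": "0 0 0 0 0 0.1 255;0 0 0 0 0 0.1 255;0 0 0 0 0 0.1 255;0 0 0 0 0 0 255;0 0 0 0 0 0 255;0 0 0 0 0 0 255"}}

```text
time_s: 28.83
position: [0.4778, 0.0813, 0.091]
tool_rot: [[-0.984, -0.176, 0.001], [-0.176, 0.984, -0.0], [-0.001, -0.0, -1.0]]
ft_force: [-1.0, -0.8, 7.0]
grip_width: -0.0001
gripper_force: 3.0
```

The key is fully down (5 mm, 7 N). I'll release it, lift clear, and check.

Emit:
{"method": "jog_arm", "body": {"plan": "0 0 0 0 0 -0.5 255;0 0 0 0 0 -1 255;0 0 0 0 0 -3 255;0 0 0 0 0 -3.5 255;0 0 0 0 0 -3.5 255;0 0 0 3.5 0 0 255;0 0 0 3.5 0 0 255;0 0 0 3.5 0 -1 255;0 0 0 0 0 0 255;0 0 0 0 0 0 255"}}

```text
time_s: 29.67
position: [0.3735, 0.0627, 0.2164]
tool_rot: [[-0.984, -0.175, 0.002], [-0.175, 0.984, -0.0], [-0.001, -0.001, -1.0]]
ft_force: [0.9, -0.6, 0.2]
grip_width: 0.0002
gripper_force: 0.0
```

```bash
python3 - <<'E'
from h import *
print(tcp())
for c in ("scene","top"):
    r=rackpose(c); print(r[1:])
im=r[0]
cv2.imwrite("pics/t5.png",cv2.resize(cv2.cvtColor(im["pixels"],cv2.COLOR_RGB2BGR)[145:250,225:365],(800,600),interpolation=cv2.INTER_CUBIC))
E
```

```text
(29.6667, array([-162.4,  123.4]), np.float64(0.2164), array([ 0.77, -0.72,  0.16]))
(array([20.3, 37.2]), array([ 83. , 122.8]), -0.58, np.int64(653))
(array([19.3,  1.1]), array([66.8, 83. ]), -91.2, np.int64(449))
```

View pics/t5.png

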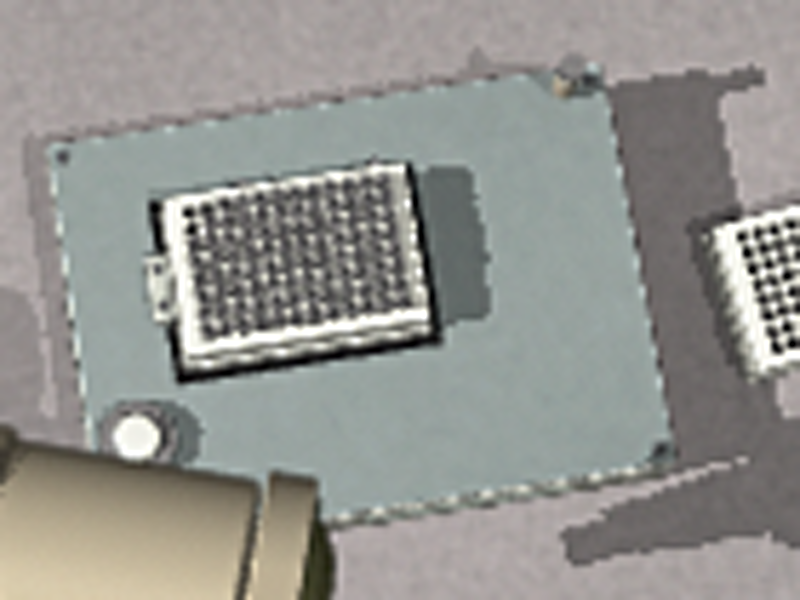

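The top view shows the rack at (300,265), square inside its outline, against the stop at (160,288), with the key up at (135,435) and the spare tube still standing. I'm handing in.

```bash
python3 -c "
from rig import job; print(job.close_job())"
```

```text
the job is handed in; nothing more can be done
None
```

The rack was pressed square onto both pins and home against the end stop at about 5–8 N, the read key was pressed fully down and released, and the job was handed in at about 30 s; contact forces and the last picture showed no gap, but no verdict came back.

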